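# Bolt the lid of an instrument transit case

### The arm

A 6-joint arm with a two-finger parallel gripper is mounted at the origin on the work surface. World frame = base frame: x ahead of the robot, y to its left, z up, the work surface at z = 0. Lengths are in mm, angles in rad, forces in N, time in s.
With the tool pointing down it reaches from about 350 to 775 mm from the base axis. Payload 7.3 kg.
Tool frame: the origin (TCP) lies midway between the tips of the shut fingers; the grasp point (between the pads) lies 19 mm behind it; z points along the fingers, y is the direction in which the jaws open and shut (so a half turn about z gives the same grasp; the last joint's range is limited). The gripper opens to 92 mm and grips with 3 to 60 N. Pads are 19 mm wide; open, the fingers measure 130 mm over their backs; the gripper's body (75 mm by 190 mm) begins 47 mm behind the grasp point.
Start: joints at [-1.339, 0.342, 1.524, -0, 1.275, -0.146], TCP at [193.683, -487.987, 226.741] pointing down, gripper open.
Joint ranges: [-2.53, 2.53], [-0.77, 2.02], [0.04, 2.7], [-1, 4.14], [0.28, 2.66], [-3.11, 3.11]. Speed limits (rad/s): [2.57, 2.57, 3.14, 3.14, 3.14, 3.14].

### API

Orientations are given as [roll, pitch, yaw] about the fixed x, y, z axes, in that order (R = Rz(yaw) Ry(pitch) Rx(roll)).
In Python, from plant import sensors, imaging, ticket gives the robot as it stands. The module is installed in compiled form; this text tells all that it offers.
- The arm moves only by the tool arm_command, never from a script. Its argument "increments" is one flat list of numbers, 5 for each row, row after row: the closure, from 0 (fully open) to 1 (shut), then the shift along the tool's x, y, z in mm, then the turn about the tool's z in degrees. In form: [hand, dx, dy, dz, spin, hand, dx, dy, dz, spin, ...]. A call has 1 to 20 rows; each row is the pose to reach, as a shift and turn from the pose commanded when the call began, along the tool's axes at that moment; what a row does not reach only later rows make up. A row lasts 1/8 s, in which the tool goes at most 62.5 mm and 10.7 degrees, less where a joint would pass 70% of its speed; a pose out of reach is approached as far as the arm can. A call with a gripper value outside its range is refused whole. The fingers move at their own pace and stop on an object; the grip force is fixed at half the most. Time passes only in rows, so rows that repeat a pose let the fingers close. It gives the time, the measured TCP pose, the force and the opening at its end, in the units of the state.
- sensors.get_obs(): the state, without advancing time (a new reading comes with each control period).
- imaging.capture(name): name is "scene" or "top" or "wrist"; returns the picture (420x560x3 uint8, blue, green, red); there is no depth.
- imaging.calibration(name): a dict with "fx", "fy", "cx", "cy" (pixels), "world_to_cam" (4x4, takes a point from world to camera coordinates); the wrist camera has in their place "hand_eye" (4x4, takes a point from camera to tool coordinates, whose origin is the TCP and whose axes are the flange's). Camera axes: x right, y down, z forward; pixel columns grow to the right and rows downward; lengths in mm; the calibration is good to about 2 mm. The wrist camera is an equidistant fisheye: a pixel r from the principal point sees the ray r / f radians off the axis. A picture is of the moment at which its call begins: read the wrist's pose just before it. calibration takes no time and is no camera call.
- ticket.close_job(): hands the job in, once; it reports no verdict.
The state is a dict: "time": time; "joint_positions": joint angles; "dq": joint speeds; "tau": joint torques, N m; "tool_pos": TCP position; "tcp_rot": TCP orientation; "contact_force": force on the tool from outside, world axes, zero at the start; "moment": the same for the moment, N m; "grip_width": finger opening in mm.
Only numpy, scipy, OpenCV 4.12 (cv2) and the standard library are available. Lean on these libraries where they do the work, as an engineer would, in place of code of your own. Each camera call takes 0.05 s, during which the arm holds its last target. There are 200 camera calls.

### The job

Bolt the lid of the black instrument transit case on the bench: hold the red spring safety catch down with one fingertip and, keeping it held, push the bolt's yellow handle with the other finger until the bolt is fully home in its keep. Then let go of the catch so that it springs up and locks the bolt, and move clear. Only press and push: do not grip or force the handle, do not lift the lid, and leave the tools and other things where they are.

Things in the scene. Friction and masses are not known exactly. Their poses are not given: they have to be found in the camera images.
- case: black instrument transit case with aluminium edges on the bench, too heavy to shift: 280 (its x) x 540 (its y) x 135 mm high. Origin at the centre of its underside, z up. Top in two flush halves: hinged lid (y below +28 mm) and fixed half. The bolt and its catch sit on the lid; the bolt slides along the case's +y into the keep
- keep (a point): steel staple on the fixed half of the top, on the bolt's line, that receives the bolt: 26 mm across, 16 mm long (along the case's y), 27 mm high; point at its middle, where it meets the top, 135 mm above the bench
- lid (a joint): angle of the hinged lid: 0 shut, as at the start; grows as it is lifted. Pressing on it does not move it
- bolt_handle: the bolt's upright yellow handle: flat tab 26 mm wide (x), 10 mm thick (y, the sliding direction; push its -y face), on a 12 mm steel rod. Origin under the tab at the rod's top, 20 mm above the lid; the tab spans 2 to 38 mm above it. Axes as the case's. Guide straps 24 mm above the lid: near edges 45 mm behind (-y) and 69 mm ahead of its start; else only the rod between
- bolt (a joint): travel of the bolt in m: 0 fully drawn, 0.036 fully home at its end stop; it starts at 0 to 0.0015. With the catch up it has only 2 mm of play at either end. It slides with about 3 N of friction and stays where it is left
- catch_plate: red ribbed push plate, top of the spring catch: 26 mm wide (x), 72 mm long (y), its middle 54 mm from the bolt's line on the -x side, level along y with the drawn handle. Origin at the centre of its top face, 34 mm above the lid when up; pressed anywhere it sinks 8 mm, level, to 4 mm above its 36 x 84 mm steel housing and 6 mm above the rod's top. A finger can slide along it. Axes as the case's
- catch (a joint): how far the catch is pressed, in m: 0 up, 0.008 fully down. Its spring takes about 3 N to start and 6.5 N fully down. Unless pressed more than 5 mm its nose blocks the bolt at both ends of the travel; let go with the bolt home, it springs up behind the bolt's lug
- wax_tin_mid (a point): brass-coloured tin of wax, 72 mm across, 28 mm high, standing on the fixed half of the case's top; point at its centre
- screwdriver_grip (a point): screwdriver with red handle, about 200 mm long, lying on the lid near the lid's hinges; point on its handle
- finger_plane_mid (a point): little brass finger plane, 70 x 26 mm and 35 mm high, standing on the fixed half of the case's top; point at its middle
- glue_mid (a point): white glue bottle, 60 mm across, 160 mm high, standing on the bench; point at its middle
- mug_mid (a point): blue mug, 80 mm across, 95 mm high, standing on the bench; point at its middle

How it is judged:
By the outcome, as a careful person would: the job done as asked, in the order asked, and still so for the second after the job is handed in, with the robot touching nothing.
It also fails if it takes over 45 s, if anything falls off the work surface, if the arm or the gripper's body presses on something with over 40 N, if the wrist force passes 120 N, or if a joint passes its speed limit or range.

## Working session

There is one attempt and no reset: what is moved stays moved. The work goes in short steps, Python scripts to look and compute and a tool call to move; the robot and the scene stay as the last step left them, time stands still between calls to the robot, and variables do not carry over. Pictures are saved under pics/ and viewed, about 8 in all and at most 12, crops included, and the job is handed in when it is done.

Besides the shell and the picture viewer there is one more tool, called by a JSON object that holds its "api" and its "payload". arm_command: Moves the arm, as the interface text tells. Its arguments: {"type":"object","properties":{"increments":{"type":"array","items":{"type":"number"}}},"required":["increments"]}

```bash
mkdir -p pics; python3 - <<'E'
from plant import sensors, imaging
import cv2,numpy as np
o=sensors.get_obs();print(o)
for n in("scene","top"):
    im=imaging.capture(n);cv2.imwrite(f"pics/{n}0.png",im)
    c=imaging.calibration(n);print(n,c)
print(imaging.calibration("wrist"))
a=cv2.imread("pics/scene0.png");b=cv2.imread("pics/top0.png")
E
```

```text
{'time': 0.0, 'joint_positions': array([-1.33900562e+00,  3.42736220e-01,  1.52505386e+00, -1.05796226e-05,
        1.27537233e+00, -1.45990147e-01]), 'dq': array([-1.00486130e-03,  8.52489771e-04, -2.50188533e-04, -7.87485479e-05,
        3.27229389e-04,  1.48757648e-03]), 'tau': array([-8.28577104e-04, -4.31244457e+01, -2.44216204e+01,  7.17143691e-02,
        5.60430670e-02, -1.42741069e-04]), 'tool_pos': array([ 193.5764803 , -487.56076773,  226.02509244]), 'tcp_rot': array([-3.14003812e+00, -2.18347004e-04,  3.77783773e-01]), 'contact_force': array([ 0.80576478, -0.38782351, -0.4095941 ]), 'moment': array([ 0.00916407, -0.05822948, -0.00447262]), 'grip_width': 92.01053840797562}
scene {'fx': 388.1195721319819, 'fy': 388.1195721319819, 'cx': 285.01073358821225, 'cy': 206.28590790278218, 'world_to_cam': array([[ 7.64336113e-01,  6.44456370e-01,  2.15938296e-02,
        -4.50021354e+02],
       [ 3.48761697e-01, -3.85006158e-01, -8.54479688e-01,
        -8.00180763e+01],
       [-5.42361120e-01,  6.60640784e-01, -5.19035808e-01,
         1.54040140e+03],
       [ 0.00000000e+00,  0
[... 282 characters left out ...]
0824e-01, -2.06941085e-02, -1.08226742e-01,
         5.91429989e+02],
       [ 1.08244018e-01,  2.86771222e-04, -9.94124313e-01,
         1.14585766e+03],
       [ 0.00000000e+00,  0.00000000e+00,  0.00000000e+00,
         1.00000000e+00]])}
{'fx': 325.19226210127806, 'fy': 325.19226210127806, 'cx': 281.04578146013614, 'cy': 211.58741911615644, 'hand_eye': array([[-5.05623519e-04, -9.69176281e-01, -2.46367775e-01,
         6.56308769e+01],
       [ 9.99999867e-01, -4.64209666e-04, -2.26175902e-04,
        -1.07075369e+00],
       [ 1.04838017e-04, -2.46367856e-01,  9.69176387e-01,
        -1.58169300e+02],
       [ 0.00000000e+00,  0.00000000e+00,  0.00000000e+00,
         1.00000000e+00]])}
```

View pics/top0.png

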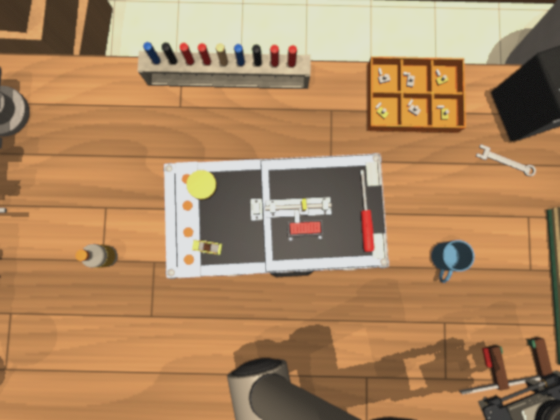

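View pics/scene0.png

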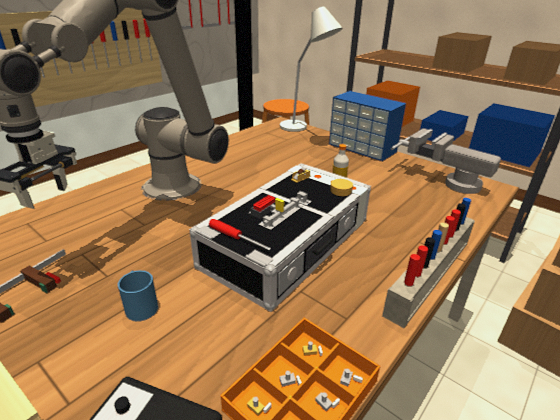

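The top view shows the red plate at (305,228), the yellow handle at (304,205) and the keep at (256,208). The case's +y points image-left, roughly world +y. The scene view agrees. Next I measure coarsely.

```bash
cat > h.py <<'E'
import numpy as np,cv2
from scipy.spatial.transform import Rotation as Rn
from plant import sensors, imaging
def blobs(im,col,amin=8):
    h=cv2.cvtColor(im,cv2.COLOR_BGR2HSV)
    if col=='r': m=cv2.inRange(h,(0,150,70),(6,255,255))|cv2.inRange(h,(174,150,70),(180,255,255))
    else: m=cv2.inRange(h,(22,120,90),(36,255,255))
    n,l,s,c=cv2.connectedComponentsWithStats(m)
    return [(s[i,4],c[i].round(1),s[i,:4],l==i) for i in range(1,n) if s[i,4]>=amin]
def cast(name,px,z,T=None):
    """pixels -> world points on plane z"""
    c=imaging.calibration(name);px=np.atleast_2d(px).astype(float)
    d=np.c_[(px[:,0]-c['cx'])/c['fx'],(px[:,1]-c['cy'])/c['fy'],np.ones(len(px))]
    if name=='wrist':
        r=np.hypot(d[:,0],d[:,1]);k=np.sin(r)/np.maximum(r,1e-9)
        d=np.c_[d[:,0]*k,d[:,1]*k,np.cos(r)];M=T@c['hand_eye']
    else: M=np.linalg.inv(c['world_to_cam'])
    d=d@M[:3,:3].T;o=M[:3,3]
    return o+d*((z-o[2])/d[:,2])[:,None]
def tool():
    o=sensors.get_obs();T=np.eye(4);T[:3,:3]=Rn.from_euler('xyz',o['tcp_rot']).as_matrix();T[:3,3]=o['tool_pos'];return T
E
python3 - <<'E'
from h import *
im=cv2.imread("pics/top0.png")
for col,z in(('r',169),('y',185)):
    for a,c,b,m in blobs(im,col,15):
        if 240<c[0]<390 and 150<c[1]<280:
            p=cast('top',np.argwhere(m)[:,::-1],z)
            print(col,a,c,b,p.mean(0).round(1), cv2.minAreaRect(p[:,:2].astype(np.float32)))
# case outer corners on top plane
print(cast('top',[(164,160),(381,154),(387,265),(168,277)],135).round(0))
E
```

```text
r 414 [366.9 230.4] [361 210  12  42] [ 543.3 -195.9  169. ] ((543.2158203125, -196.48536682128906), (98.37732696533203, 25.344026565551758), 4.122308254241943)
r 206 [305.2 227.3] [291 223  29  10] [547.4 -48.9 169. ] ((546.985595703125, -48.5076789855957), (21.485450744628906, 66.67264556884766), 1.19064199924469)
y 35 [303.5 204.1] [302 199   4  11] [600.9 -43.4 185. ] ((601.1812744140625, -43.29669189453125), (23.793106079101562, 7.077370643615723), 0.8907912373542786)
[[ 712.  305.  135.]
 [ 738. -238.  135.]
 [ 462. -252.  135.]
 [ 422.  280.  135.]]
```

{"api": "arm_command", "payload": {"increments": [0.3, 50, -25, -60, -6, 0.5, 100, -50, -74, -14, 0.6, 150, -75, -74, -22, 0.6, 200, -100, -74, -30, 0.6, 250, -125, -74, -38, 0.6, 300, -150, -74, -46, 0.6, 350, -175, -74, -54, 0.6, 400, -200, -74, -62, 0.6, 450, -225, -74, -70, 0.6, 505, -240, -74, -71.5, 0.6, 505, -240, -74, -71.5, 0.6, 505, -240, -74, -71.5, 0.6, 505, -240, -74, -71.5]}}

```text
time: 1.72
tool_pos: [573.8, -79.5, 300.9]
tcp_rot: [-3.141, 0.0, 1.624]
contact_force: [-0.5, -0.1, -0.8]
grip_width: 36.6
```

```bash
python3 - <<'E'
from h import *
print(sensors.get_obs())
T=tool();im=imaging.capture('wrist');cv2.imwrite('pics/w1.png',im);np.save('T1.npy',T)
for col,z in(('r',169),('y',193)):
    for a,c,b,m in blobs(im,col,60):
        p=cast('wrist',np.argwhere(m)[:,::-1],z,T)
        print(col,a,c,b,p.mean(0).round(1), cv2.minAreaRect(p[:,:2].astype(np.float32)))
E
```

```text
{'time': 1.725, 'joint_positions': array([-2.69807861e-01,  4.02425554e-01,  1.22975599e+00, -3.59633133e-04,
        1.50949918e+00, -3.23237822e-01]), 'dq': array([-0.00418323, -0.00591404, -0.00208833,  0.00265633,  0.00140816,
        0.00116357]), 'tau': array([ 4.68162652e-01, -4.75829959e+01, -2.62265074e+01,  8.87201540e-02,
        5.39026782e-02, -2.33266488e-03]), 'tool_pos': array([573.81653205, -79.54042817, 300.88097625]), 'tcp_rot': array([-3.14139512e+00,  3.12389537e-04,  1.62424836e+00]), 'contact_force': array([-0.4836856 , -0.11622122, -0.79849869]), 'moment': array([-0.03683356, -0.10517112, -0.01676474]), 'grip_width': 36.55367467129956}
r 2318 [253.5 168.1] [238 128  32  81] [546.6 -47.7 169. ] ((546.6211547851562, -48.07908248901367), (26.724851608276367, 72.51084899902344), 4.1281890869140625)
r 1268 [266.3 306.2] [237 295  59  24] [ 563.6 -187.4  169. ] ((562.822998046875, -187.9703826904297), (60.746917724609375, 28.04486846923828), 4.202692985534668)
y 420 [315.6 168.6] [300 162  33  14] [599.7 -42.4 193. ] ((600.1226196289062, -42.2705078125), (26.603986740112305, 10.846125602722168), 3.615880012512207)
```

View pics/w1.png

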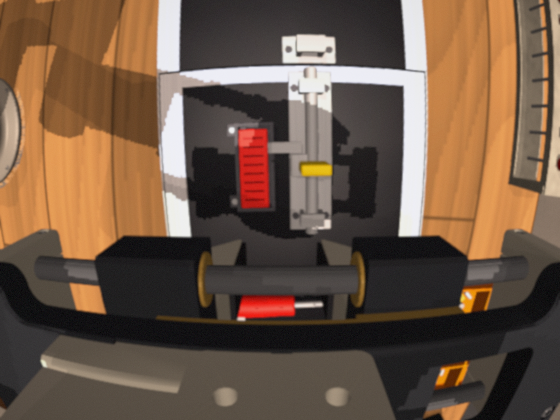

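The wrist view is clear: the plate centre is at (253,168) px, or world (546.6, -48.0). The handle is at (316,169), or about (600, -43.5). Case yaw is about 3.9°. I'll go down behind the handle and stop 11 mm above the plate.

{"api": "arm_command", "payload": {"increments": [0.6, 10.4, 1.9, 0, -0.8, 0.6, 10.4, 1.9, 40, -0.8, 0.6, 10.4, 1.9, 80, -0.8, 0.6, 10.4, 1.9, 110, -0.8, 0.6, 10.4, 1.9, 120, -0.8, 0.6, 10.4, 1.9, 120, -0.8, 0.6, 10.4, 1.9, 120, -0.8]}}

```text
time: 2.65
tool_pos: [576.7, -68.3, 182.3]
tcp_rot: [3.139, 0.001, 1.64]
contact_force: [-0.8, -0.4, -0.6]
grip_width: 36.7
```

```bash
python3 - <<'E'
from h import *
print(sensors.get_obs()['tool_pos'],sensors.get_obs()['contact_force'])
im=imaging.capture('wrist');s=imaging.capture('scene')
a=cv2.resize(im[100:380,130:430],(560,523));b=cv2.resize(s[150:270,190:340],(0,0),fx=3,fy=3)
cv2.imwrite('pics/w2.png',a);cv2.imwrite('pics/s2.png',b)
c=np.zeros((523,800,3),np.uint8);c[:400,:430]=cv2.resize(a,(430,400));c[:300,430:]=cv2.resize(b,(370,300));cv2.imwrite('pics/c2.png',c)
E
```

```text
[576.66891461 -68.30043352 182.2807743 ] [-0.75407605 -0.42666518 -0.61502585]
```

View pics/c2.png

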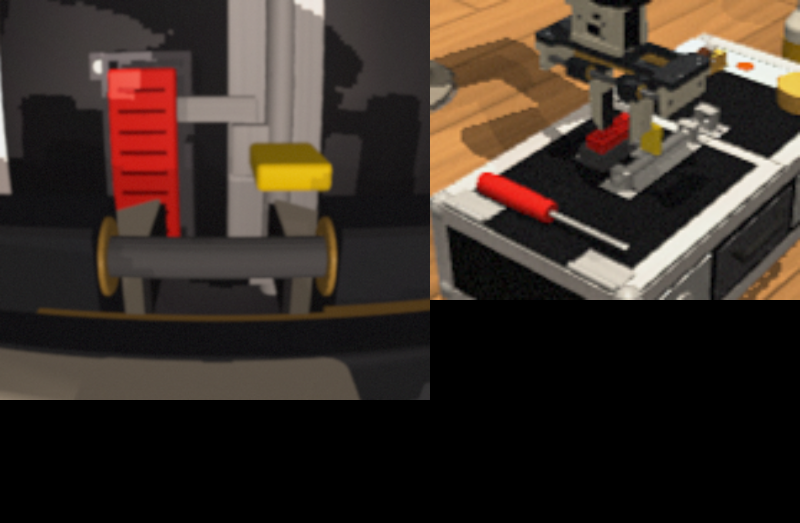

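The crops show the left finger over the red plate and the right finger just behind the yellow tab, clear of it. Now pressing in steps.

{"api": "arm_command", "payload": {"increments": [0.6, 0, 0, 6, 0, 0.6, 0, 0, 12, 0, 0.6, 0, 0, 15, 0, 0.6, 0, 0, 17, 0, 0.6, 0, 0, 17, 0, 0.6, 0, 0, 17, 0]}}

```text
time: 3.5
tool_pos: [575.9, -68.2, 164.0]
tcp_rot: [3.141, 0.0, 1.64]
contact_force: [-1.1, 0.7, 3.8]
grip_width: 36.8
```

{"api": "arm_command", "payload": {"increments": [0.6, 0, 0, 2, 0, 0.6, 0, 0, 3, 0, 0.6, 0, 0, 3, 0, 0.6, 0, 0, 3, 0]}}

```text
time: 4.0
tool_pos: [575.9, -68.2, 161.1]
tcp_rot: [3.141, 0.0, 1.64]
contact_force: [-1.2, -0.1, 5.8]
grip_width: 37.0
```

{"api": "arm_command", "payload": {"increments": [0.6, 0, 0, 1, 0, 0.6, 0, 0, 1, 0, 0.6, 0, 0, 1, 0]}}

```text
time: 4.38
tool_pos: [575.9, -68.3, 160.9]
tcp_rot: [3.141, 0.001, 1.64]
contact_force: [-3.0, 0.2, 10.0]
grip_width: 36.6
```

The catch has bottomed: z ≈ 161 and about 10 N. Now I push along tool +x while holding it down.

{"api": "arm_command", "payload": {"increments": [0.6, 3, 0, 0, 0, 0.6, 6, 0, 0, 0, 0.6, 9, 0, 0, 0, 0.6, 12, 0, 0, 0, 0.6, 15, 0, 0, 0, 0.6, 18, 0, 0, 0, 0.6, 18, 0, 0, 0]}}

```text
time: 5.25
tool_pos: [575.7, -52.3, 161.1]
tcp_rot: [3.138, 0.004, 1.64]
contact_force: [-0.0, -7.2, 8.1]
grip_width: 36.8
```

```bash
python3 - <<'E'
from h import *
T=tool();im=imaging.capture('wrist');s=imaging.capture('scene');t=imaging.capture('top')
for a,c,b,m in blobs(im,'y',60):
    p=cast('wrist',np.argwhere(m)[:,::-1],193,T);print(a,c,cv2.minAreaRect(p[:,:2].astype(np.float32)))
c=np.hstack([cv2.resize(im[100:340,150:410],(433,400)),cv2.resize(s[150:270,200:310],(367,400))])
cv2.imwrite('pics/c3.png',c)
E
```

```text
1880 [332.  239.9] ((596.4727172851562, -28.734344482421875), (24.467626571655273, 18.430574417114258), 5.504580974578857)
```

View pics/c3.png

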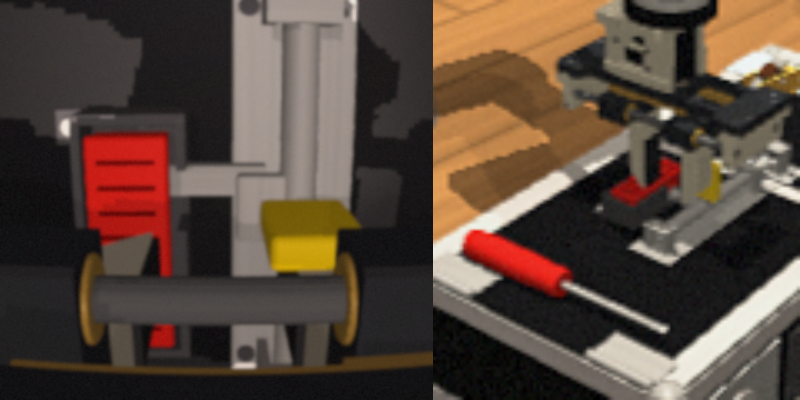

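The handle is moving (about 7 N along the push) with the plate still down, so I continue.

{"api": "arm_command", "payload": {"increments": [0.6, 3, 0, 0, 0, 0.6, 6, 0, 0, 0, 0.6, 9, 0, 0, 0, 0.6, 12, 0, 0, 0, 0.6, 15, 0, 0, 0, 0.6, 18, 0, 0, 0, 0.6, 18, 0, 0, 0]}}

```text
time: 6.28
tool_pos: [574.4, -34.3, 161.1]
tcp_rot: [3.139, 0.004, 1.64]
contact_force: [-0.4, -7.2, 9.1]
grip_width: 36.9
```

{"api": "arm_command", "payload": {"increments": [0.6, 2, 0, 0, 0, 0.6, 4, 0, 0, 0, 0.6, 6, 0, 0, 0, 0.6, 6, 0, 0, 0]}}

```text
time: 6.78
tool_pos: [574.0, -28.4, 161.1]
tcp_rot: [3.139, 0.004, 1.64]
contact_force: [0.1, -8.4, 8.6]
grip_width: 36.8
```

{"api": "arm_command", "payload": {"increments": [0.6, 2, 0, 0, 0, 0.6, 3, 0, 0, 0, 0.6, 3, 0, 0, 0]}}

```text
time: 7.15
tool_pos: [573.9, -27.0, 161.1]
tcp_rot: [3.139, 0.006, 1.639]
contact_force: [-0.5, -13.9, 9.6]
grip_width: 36.4
```

{"api": "arm_command", "payload": {"increments": [0.6, 1, 0, 0, 0, 0.6, 2, 0, 0, 0, 0.6, 2, 0, 0, 0]}}

```text
time: 7.52
tool_pos: [573.9, -26.8, 161.2]
tcp_rot: [3.138, 0.009, 1.638]
contact_force: [-0.5, -19.5, 6.8]
grip_width: 37.0
```

```bash
python3 - <<'E'
from h import *
print(sensors.get_obs()['tool_pos'],sensors.get_obs()['contact_force'])
im=imaging.capture('wrist');s=imaging.capture('scene')
c=np.hstack([cv2.resize(im[100:340,150:410],(433,400)),cv2.resize(s[150:270,200:310],(367,400))])
cv2.imwrite('pics/c4.png',c)
E
```

```text
[573.92927856 -26.82432091 161.16238167] [ -0.46637884 -19.48935381   6.81198592]
```

View pics/c4.png

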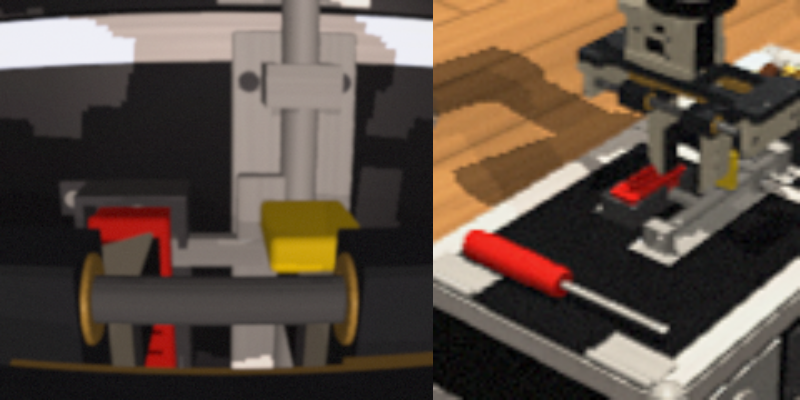

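The tool stalled at y ≈ -26.8 while the force rose from 8 to 19 N, so the bolt is on its end stop. I back off the handle with the catch still held, then lift straight up.

{"api": "arm_command", "payload": {"increments": [0.6, -3, 0, 0, 0, 0.6, -6, 0, 0, 0, 0.6, -9, 0, 0, 0, 0.6, -9, 0, 0, 0, 0.6, -9, 0, -3, 0, 0.6, -9, 0, -6, 0, 0.6, -9, 0, -12, 0, 0.6, -9, 0, -30, 0, 0.6, -9, 0, -70, 0, 0.6, -29, 0, -120, 0, 0.6, -59, 0, -140, 0, 0.6, -59, 0, -140, 0, 0.6, -59, 0, -140, 0]}}

```text
time: 9.25
tool_pos: [576.0, -79.9, 298.4]
tcp_rot: [-3.139, -0.001, 1.639]
contact_force: [0.4, 0.4, -0.2]
grip_width: 36.9
```

```bash
python3 - <<'E'
from h import *
T=tool();im=imaging.capture('wrist');s=imaging.capture('scene');cv2.imwrite('pics/w5.png',im)
print(T[:3,3],sensors.get_obs()['contact_force'])
for col,z in(('r',169),('y',193)):
    for a,c,b,m in blobs(im,col,60):
        p=cast('wrist',np.argwhere(m)[:,::-1],z,T)
        print(col,a,c,cv2.minAreaRect(p[:,:2].astype(np.float32)))
c=np.hstack([cv2.resize(im[30:270,150:410],(433,400)),cv2.resize(s[150:270,200:310],(367,400))])
cv2.imwrite('pics/c5.png',c)
E
```

```text
[576.02180814 -79.85866793 298.371837  ] [ 0.21536254  0.26864087 -0.4047636 ]
r 2354 [251.7 167.5] ((546.5247802734375, -47.83000946044922), (26.71963119506836, 71.71903991699219), 4.28497314453125)
r 1210 [264.6 306.7] ((564.8408203125, -186.899169921875), (57.13542938232422, 27.82305908203125), 5.09779167175293)
y 334 [314.9 127.5] ((597.7134399414062, -8.484207153320312), (25.986108779907227, 8.939388275146484), 4.8505940437316895)
```

View pics/c5.png

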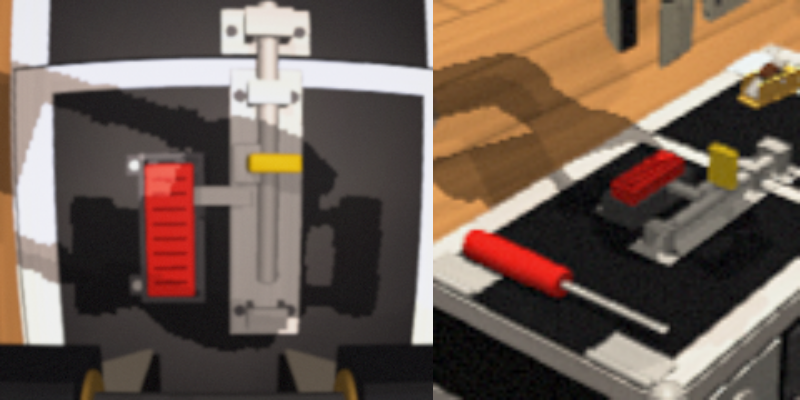

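```bash
python3 - <<'E'
from h import *
s=imaging.capture('scene');t=imaging.capture('top')
for n,x,y in(('s0',cv2.imread('pics/scene0.png'),0),('s1',s,0),('t0',cv2.imread('pics/top0.png'),0),('t1',t,0)):
  for col in'ry':
    for a,c,b,m in blobs(x,col,12):
        if 240<c[0]<390 and 150<c[1]<280: print(n,col,a,c,b,cast('top',[c],185).round(1) if n[0]=='t' else '')
T1=np.load('T1.npy');T=tool();w0=cv2.imread('pics/w1.png');w1=cv2.imread('pics/w5.png')
u=np.array([-.068,.998])
for x,M in((w0,T1),(w1,T)):
  for a,c,b,m in blobs(x,'y',60):
    v=cast('wrist',np.argwhere(m)[:,::-1],193,M)[:,:2]@u; print(np.percentile(v,[2,50,98]))
E
```

```text
s0 r 205 [263.6 202.5] [253 195  22  17] 
s0 y 13 [344.7 172.7] [342 169   5   7] 
s0 y 12 [304.8 171.4] [302 170   7   4] 
s0 y 164 [341.5 183.4] [331 179  22  10] 
s0 y 102 [279.1 204.6] [275 198   9  14] 
s1 r 212 [263.5 202.9] [253 195  22  17] 
s1 y 164 [341.6 183.4] [331 179  22  10] 
s1 y 107 [286.3 199.4] [282 193  10  14] 
t0 r 414 [366.9 230.4] [361 210  12  42] [[ 541.9 -192.8  185. ]]
t0 r 206 [305.2 227.3] [291 223  29  10] [[546.2 -48.1 185. ]]
t0 y 35 [303.5 204.1] [302 199   4  11] [[600.9 -43.3 185. ]]
t1 r 40 [363.  223.1] [361 218   6  14] [[ 558.9 -183.6  185. ]]
t1 r 102 [305.4 227.9] [300 222  12  12] [[544.8 -48.6 185. ]]
t1 y 51 [289.1 204. ] [287 198   5  13] [[600.5  -9.3 185. ]]
[-88.4310706  -83.30977544 -77.5574978 ]
[-52.43262179 -48.40776218 -44.67889766]
```

```bash
python3 -c "
from plant import ticket;print(ticket.close_job())"
```

```text
the job is handed in; nothing more can be done
None
```

The lid is bolted, as far as the cameras and force readings show, and the job is handed in. I held the catch fully down with one finger (about 10 N) and pushed the handle with the other until the bolt stopped. I then backed off, let the catch spring up and moved clear, all in just over 9 s of arm time.

- **Bolt home:** the tool stalled at y ≈ -26.8 mm while the push force rose from 8 to 19 N. The handle's travel measured 36.0 mm by its rear edge, 34.9 mm at its median and 33.8–34 mm by blob centres (wrist and top cameras). These disagree by about 2 mm. The smaller figures come from how the tab's sides show in each view, so I rely on the end-stop force.
- **Catch up:** the red plate sits at its starting pixel position in the scene view, within 0.4 px where 8 mm of sink would be about 2 px. Its size in the wrist view also fits the raised position.
- **Clear of everything:** the wrist force reads about 0 with the tool about 130 mm above the plate. The screwdriver looks undisturbed in the last view, and I saw nothing else shifted, though I did not measure every loose item.

I did not test the lock by pushing the bolt back.

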